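# Turn the fluid pack and dock it in the analyser

### The job

Fit the fluid pack to the analyser: turn it a quarter turn on the bench so that its coupling end faces the bay, slide it in between the side guides and press it home by feel against the sprung coupling until both catches have snapped into its sides, then let go. Keep the pack flat on the bench all the way, do not ram it against the machine, and leave the other things on the bench where they are.

Things in the scene. Friction and masses are not known exactly. Their poses are not given: they have to be found in the camera images.
- pack: loose fluid pack: closed white plastic box 150 mm long (x), 112 wide (y), 70 high, too wide to grip, 0.44-0.7 kg, stands on four 3 mm feet; slides without tipping if pushed low down. Origin: centre of its underside, z up. +x points to its coupling end: black panel with four ports, four grey caps on top nearer it (paper label on top near the other end). At the start that end points away from the robot
- pack_front (a point): on the pack: middle of the coupling end, level with the underside. The upright edges of this end are rounded (8 mm); the pack's other edges are square
- pack_groove (a point): on the pack's centre line, 53 mm ahead of its origin (22 mm behind the coupling end), level with the underside: here an upright groove for the catch, 20 mm long and 7 mm deep, crosses each long side
- analyser: white bench analyser, fixed, standing elsewhere each time. Origin: on the bench in the case wall, at the middle of the opening of the fluid-pack bay; +x points into the machine (the way the pack goes in), z up. The case reaches 270 mm along +x, from -180 to +120 mm along y, 320 mm high. The opening is 136 wide, 85 high and has no floor: the pack stays on the bench; 85 to 120 mm of it stay outside
- guide_ends (a point): on the bench, on the bay's centre line, 75 mm out from the case wall, where the straight grey side guides end. They stand 118 mm apart (3 mm play each side), 57 mm high, 6 mm thick, and run on inside; from here outward they flare at 23 degrees for 42 mm more, to a mouth about 153 mm wide
- bay_opening (a point): centre of the opening, in the case wall, 36 mm above the bench. The coupling head sits inside, out of sight, 30 to 65 mm behind the wall: its depth is set per machine and not measured, so it must be felt. Its end plate is a hard stop; 14 mm before it the sprung coupling is met (5 N, rising to 9 N at the stop). Pressing home takes 10 to 20 N in all with bench friction; over 40 N is ramming
- catch_line (a point): on the bay's centre line at the wall, 34 mm up: height of the two spring catches, which sit on the coupling head and stand 7 mm into the bay from either side. They give way as the coupling end passes, about 30 mm before home (2 to 5 N of drag), and snap into the pack's grooves 3 mm before the hard stop, when the push eases a little. Let go earlier, the pack is pushed out again
- tube_rack: bystander: clear rack with capped blood tubes, 110 x 50 x 92 mm, loose, left of the pack; origin under its centre
- kit_carton: bystander: small carton 87 x 64 x 45 mm, loose, beyond the pack; origin under its centre
- wash_bottle: bystander: white bottle 48 mm across, 100 mm high, loose, beyond the pack; origin under its centre
- specimen_jar: bystander: clear jar with white lid, 54 mm across, 62 mm high, loose, left of the pack; origin under its centre
- control_vial: bystander: small brown vial 26 mm across, 42 mm high, loose, beside the bay on its far side; origin under its centre
- marker: bystander: marker pen 130 mm long, 15 mm high, lying on the bench; origin under its centre
- pipette: bystander: hand pipette lying on the bench, 310 mm long, 26 mm high, on the left; origin under its handle

How it is judged (in metres and radians):
On the way:
1. the pack has been turned to point along the bay (angle between the x axis of pack and the x axis of analyser, either way round below 0.25 rad), for 0.1 s.
At the end, for the whole second after the job is handed in: the pack stands in the bay, coupling end foremost, square to it (within 0.06 rad and 10 mm sideways), its coupling end held within 5.5 mm of the coupling head's end plate (caught at about 3 mm), flat on the bench and at rest (x of head_c0 in the frame of pack between 0.07 and 0.0855 m and y of head_c0 in the frame of pack between -0.01 and 0.01 m and angle between the x axis of pack and the x axis of analyser, either way round below 0.06 rad and height (world z) of pack below 0.006 m and angle between pack's own z axis and vertical below 0.05 rad and linear speed of pack below 0.01 m/s); the robot touches nothing.
It fails at once if the pack was lifted or tipped off the bench (height (world z) of pack above 0.015 m or angle between pack's own z axis and vertical above 0.15 rad).
It fails at once if the pack was rammed against the machine (over 40 N on the coupling head's end plate, or over 90 N anywhere) (contact force between pack and head_c0 above 40 N or contact force between pack and analyser above 90 N).
It fails at once if a bystander was moved (over 20 mm) (distance of any of tube_rack, kit_carton, wash_bottle, specimen_jar, control_vial, marker, pipette from where it was at the start of the episode above 0.02 m).
It also fails if it takes over 72 s, if anything falls off the work surface, if the arm or the gripper's body presses on something with over 40 N, if the wrist force passes 120 N, or if a joint passes its speed limit or range.

### The arm

A 7-joint arm with a two-finger parallel gripper is mounted at the origin on the work surface. World frame = base frame: x ahead of the robot, y to its left, z up, the work surface at z = 0. Lengths are in m, angles in degrees, forces in N, time in s.
With the tool pointing down it reaches from about 0.4 to 0.9 m from the base axis. Payload 5.5 kg.
Tool frame: the origin (TCP) lies midway between the tips of the shut fingers; the grasp point (between the pads) lies 19 mm behind it; z points along the fingers, y is the line along which they close (so a half turn about z gives the same grasp; the last joint's range is limited). The gripper opens to 85 mm and grips with 20 to 120 N. Pads are 22 mm wide; open, the fingers measure 114 mm over their backs; the gripper's body (76 mm by 85 mm) begins 54 mm behind the grasp point. The pads swing forward as they close: fully open they stand 13 mm farther back than shut.
Start: joints at [15.08, 28.699, -24.465, 88.831, 12.651, 65.22, -12.049], TCP at [0.65, 0, 0.231] pointing down, gripper open.
Joint ranges: [-164.97, 164.97], [-17.58, 116.51], [-87.97, 89.64], [11.32, 138.91], [-80.73, 260.73], [10.89, 115.49], [-147.41, 147.41]. Speed limits (degrees/s): [147.25, 147.25, 180, 180, 180, 180, 180].

### API

Orientations are given as [roll, pitch, yaw] about the fixed x, y, z axes, in that order (R = Rz(yaw) Ry(pitch) Rx(roll)).
In Python, from workcell import get_state, read_camera, hand_in gives the robot as it stands.
- The arm moves only by the tool jog_arm, never from a script. Its argument "plan" is a list of rows, each a list of 6 numbers: the shift along the tool's x, y, z in m, then the turn, a rotation vector about the tool's x, y, z in degrees. In form: [[tx, ty, tz, rx, ry, rz], ...]. A call has 1 to 12 rows; each row is the pose to reach, as a shift and turn from the pose commanded when the call began, along the tool's axes at that moment; what a row does not reach only later rows make up. A row lasts 1/8 s, in which the tool goes at most 62.5 mm and 10.7 degrees, less where a joint would pass 70% of its speed; a pose out of reach is approached as far as the arm can. A call with a gripper value outside its range is refused whole. "hand" is the finger opening in m, from 0 to 0.0854, set as the call begins (left out, the last holds). The fingers move at their own pace and stop on an object; the grip force is fixed at half the most. Time passes only in rows, so rows that repeat a pose let the fingers close. It gives the time, the measured TCP pose, the force, the opening and the grip force at its end, in the units of the state.
- get_state(): the state, without advancing time (a new reading comes with each control period).
- read_camera(name): name is "scene" or "side" or "wrist"; returns a dict with "color" (480x640x3 uint8, red, green, blue), "z_map" (480x640 float32, m along the optical axis (not along the pixel's ray), 0 where there is no reading), "mtx" (3x3 intrinsics, pixels), "k1" (the pictures are not rectified: a ray, as slopes to the right and down, at radius r is drawn at 1 + k1 r^2 times it, then the intrinsics apply), "pose" (4x4, takes a point from camera to world coordinates). Camera axes: x right, y down, z forward; pixel columns grow to the right and rows downward; lengths in m; the calibration is good to about 2 mm. A picture is of the moment at which its call begins.
- hand_in(): hands the job in; it is judged then, once.
The state is a dict: "t": time; "qpos": joint angles; "joint_velocities": joint speeds; "effort": joint torques, N m; "eef_pos": TCP position; "ee_rot": TCP orientation; "ft_force": force on the tool from outside, world axes, zero at the start; "torque": the same for the moment, N m; "grip_width": finger opening in m; "grip_force": force on a finger pad.
Only numpy, scipy, OpenCV 4.12 (cv2) and the standard library are available. Lean on these libraries where they do the work, as an engineer would, in place of code of your own. Each camera call takes 0.05 s, during which the arm holds its last target. There are 200 camera calls.

## Working session

There is one attempt and no reset: what is moved stays moved. The work goes in short steps, Python scripts to look and compute and a tool call to move; the robot and the scene stay as the last step left them, time stands still between calls to the robot, and variables do not carry over. Pictures are saved under pics/ and viewed, at most 10 in all, crops included, and the job is handed in when it is done.

Besides the shell and the picture viewer there is one more tool, called after "Request:" by a JSON object that holds its "name" and its "arguments". jog_arm: Moves the arm, as the interface text tells. Its arguments: {"type":"object","properties":{"plan":{"type":"array"},"hand":{"type":"number"}},"required":["plan"]}

```bash
mkdir -p pics
cat > h.py <<'E'
import numpy as np,cv2
from workcell import get_state,read_camera,hand_in
def cloud(c):
    z=c["z_map"];h,w=z.shape
    u,v=np.meshgrid(np.arange(w),np.arange(h))
    p=cv2.undistortPoints(np.stack([u,v],-1).reshape(-1,1,2).astype(np.float64),c["mtx"],np.array([c["k1"],0,0,0,0.])).reshape(h,w,2)
    P=np.dstack([p[...,0]*z,p[...,1]*z,z])
    W=P@c["pose"][:3,:3].T+c["pose"][:3,3]
    W[z<=0]=np.nan
    return W
def save(n,im): cv2.imwrite("pics/"+n,im[...,::-1])
E
python3 - <<'E'
from h import *
for n in("scene","side"):
    c=read_camera(n);save(n+"0.png",c["color"]);np.save(n+"_W.npy",cloud(c));np.save(n+"_c.npy",c["color"])
    print(n,c["pose"].round(3).tolist(),c["k1"],c["mtx"].tolist())
print(get_state())
E
```

```text
scene [[-0.75, 0.396, -0.53, 1.123], [0.661, 0.461, -0.591, 0.737], [0.01, -0.794, -0.608, 0.688], [0.0, 0.0, 0.0, 1.0]] 0.018190569870993826 [[535.6359787127285, 0.0, 319.9854658576434], [0.0, 535.6359787127285, 241.51910673346404], [0.0, 0.0, 1.0]]
side [[-0.936, -0.244, 0.253, 0.338], [-0.351, 0.661, -0.663, 0.773], [-0.005, -0.709, -0.705, 0.793], [0.0, 0.0, 0.0, 1.0]] -0.15903057324341963 [[538.6828552207407, 0.0, 327.8028470456208], [0.0, 538.6828552207407, 236.95056706370895], [0.0, 0.0, 1.0]]
{'t': 0.1, 'qpos': array([ 15.0792991 ,  28.7483969 , -24.45510215,  88.88479215,
        12.65156902,  65.22018664, -12.04856111]), 'joint_velocities': array([ 0.02038582, -0.16867443,  0.04535016, -0.07302527,  0.07210129,
        0.14530718,  0.01811682]), 'effort': array([-1.10183889e-02, -5.70813632e+01, -5.83865225e+00, -2.81749392e+01,
        1.04482990e-02,  5.56539730e-03, -2.82506340e-05]), 'eef_pos': array([ 6.49380760e-01, -2.35706153e-05,  2.30369781e-01]), 'ee_rot': array([-1.79900138e+02, -3.30979586e-03,  9.00053163e+01]), 'ft_force': array([ 0.855831  , -0.65385982,  0.20478883]), 'torque': array([0.03892714, 0.04880434, 0.03435506]), 'grip_force': 0.0, 'grip_width': 0.08522805083806524}
```

View pics/scene0.png

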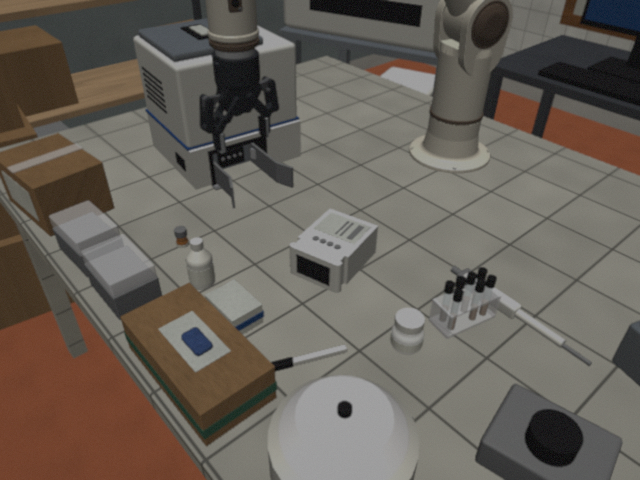

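View pics/side0.png

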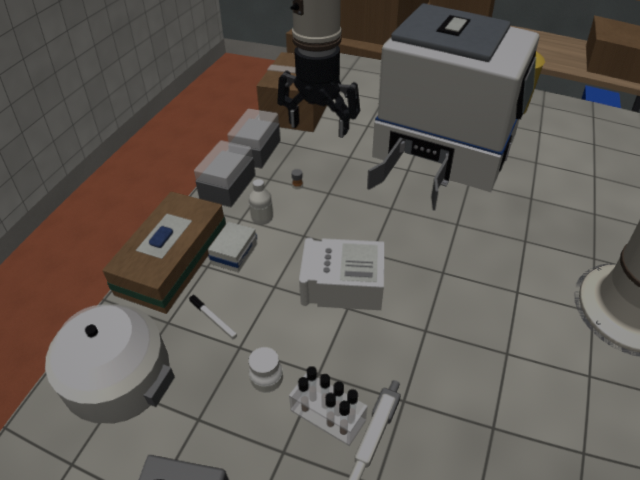

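The scene view shows the pack at about (335,250) with its black end towards the camera, and the analyser at (215,100). In the side view the pack is at (342,272), the guides at (390,165)/(440,180) and the analyser at (455,90).

Run:
```python
from h import *
def rect(Q): 
    return cv2.minAreaRect((Q[:,:2]*1000).astype(np.float32))
W=np.load("side_W.npy");S=np.load("scene_W.npy")
for n,A,box in(("side",W,(285,400,225,315)),("scene",S,(280,385,200,295))):
    R=A[box[2]:box[3],box[0]:box[1]].reshape(-1,3);R=R[~np.isnan(R[:,0])]
    print(n,np.histogram(R[:,2],np.arange(-.01,.1,.005)))
    T=R[(R[:,2]>.064)&(R[:,2]<.085)];T=T[(abs(T[:,:2]-np.median(T[:,:2],0))<.12).all(1)]
    r=rect(T);print("pack top",r,cv2.boxPoints(r).round().tolist(),np.median(T[:,2]))
# guides and case
R=W[125:215,360:460].reshape(-1,3);R=R[~np.isnan(R[:,0])]
G=R[(R[:,2]>.05)&(R[:,2]<.062)]
print("guide tops",len(G));
idx=np.lexsort((G[:,1],G[:,0]))
print((G[idx][::max(1,len(G)//40)]*1000).round().tolist())
for n,A in(("side",W),("scene",S)):
    R=A.reshape(-1,3);R=R[~np.isnan(R[:,0])]
    m=(R[:,2]>.14)&(R[:,2]<.30)&(R[:,1]<-.2)&(R[:,0]>.2)&(R[:,0]<1.1)
    print(n,m.sum(),(R[m][::max(1,m.sum()//30)]*1000).round().tolist())
# bystanders
for nm,b in dict(rack=(290,365,365,440),carton=(208,258,222,268),bottle=(248,274,178,224),jar=(246,284,345,390),vial=(288,306,168,190),marker=(188,238,292,338),pip=(345,402,380,480)).items():
    R=W[b[2]:b[3],b[0]:b[1]].reshape(-1,3);R=R[~np.isnan(R[:,0])];R=R[R[:,2]>.008]
    print(nm,(np.percentile(R,[3,50,97],axis=0)*1000).round().tolist())
```

```text
side (array([  14, 3642, 1140,  139,  136,  145,  139,  141,  150,  139,  154,
        153,  149,  149,  161, 2673, 1085,    0,    0,    0,    0]), array([-0.01 , -0.005,  0.   ,  0.005,  0.01 ,  0.015,  0.02 ,  0.025,
        0.03 ,  0.035,  0.04 ,  0.045,  0.05 ,  0.055,  0.06 ,  0.065,
        0.07 ,  0.075,  0.08 ,  0.085,  0.09 ,  0.095]))
pack top ((552.1612548828125, 141.28024291992188), (150.00857543945312, 117.56724548339844), 16.526968002319336) [[464.0, 176.0], [497.0, 64.0], [641.0, 106.0], [607.0, 219.0]] 0.06920520305284161
scene (array([   0, 2134, 2909,  163,  158,  156,  173,  175,  158,  170,  176,
        161,  179,  187,  182, 1112, 1740,    1,    0,    0,    0]), array([-0.01 , -0.005,  0.   ,  0.005,  0.01 ,  0.015,  0.02 ,  0.025,
        0.03 ,  0.035,  0.04 ,  0.045,  0.05 ,  0.055,  0.06 ,  0.065,
        0.07 ,  0.075,  0.08 ,  0.085,  0.09 ,  0.095]))
pack top ((552.6677856445312, 138.4495391845703), (156.63270568847656, 113.8787841796875), 15.938955307006836) [[462.0, 172.0], [493.0, 62.0], [644.0, 105.0], [612.0, 215.0]] 0.0703080842727637
guide tops 463
[... 2287 characters left out ...]
2.0], [599.0, -458.0, 177.0], [431.0, -260.0, 188.0], [613.0, -284.0, 219.0], [598.0, -280.0, 207.0], [593.0, -278.0, 195.0], [468.0, -269.0, 150.0], [605.0, -277.0, 173.0], [609.0, -282.0, 146.0]]
rack [[427.0, 385.0, 15.0], [473.0, 412.0, 53.0], [535.0, 436.0, 92.0]]
carton [[752.0, 98.0, 12.0], [783.0, 145.0, 43.0], [834.0, 182.0, 50.0]]
bottle [[756.0, 11.0, 12.0], [771.0, 34.0, 57.0], [795.0, 45.0, 99.0]]
jar [[575.0, 359.0, 13.0], [595.0, 388.0, 59.0], [621.0, 404.0, 63.0]]
vial [[737.0, -114.0, 9.0], [747.0, -99.0, 32.0], [759.0, -92.0, 41.0]]
marker [[693.0, 275.0, 8.0], [756.0, 295.0, 10.0], [803.0, 321.0, 16.0]]
pip [[387.0, 332.0, 13.0], [408.0, 410.0, 24.0], [446.0, 484.0, 91.0]]
```

```bash
cat >> h.py <<'E'
def line(Q): 
    vx,vy,x,y=cv2.fitLine((Q[:,:2]*1000).astype(np.float32),cv2.DIST_HUBER,0,.01,.01).ravel();return np.array([x,y]),np.degrees(np.arctan2(vy,vx))
B=np.array([-999.,0,0])
def pack(W,C=None,near=None,r=.13):
    """pack centre (m), long-axis yaw mod 180, size from top face points"""
    R=W.reshape(-1,3);R=R[~np.isnan(R[:,0])]
    T=R[(R[:,2]>.066)&(R[:,2]<.080)&(np.hypot(R[:,0]-near[0],R[:,1]-near[1])<r)]
    g=np.zeros((600,600),np.uint8);ij=((T[:,:2]-near)*1000+300).astype(int);g[ij[:,1],ij[:,0]]=255
    g=cv2.morphologyEx(g,cv2.MORPH_CLOSE,np.ones((7,7)));g=cv2.morphologyEx(g,cv2.MORPH_OPEN,np.ones((9,9)))
    c=max(cv2.findContours(g,0,2)[0],key=cv2.contourArea)
    (cx,cy),(w,h),a=cv2.minAreaRect(c)
    if w<h:w,h,a=h,w,a-90
    return np.array([cx-300,cy-300])/1000+near,a,(w,h)
E
python3 - <<'E'
from h import *
W=np.load("side_W.npy");S=np.load("scene_W.npy")
for A in (W,S):
    print(pack(A,near=np.array([.552,.14])))
    R=A.reshape(-1,3);R=R[~np.isnan(R[:,0])]
    e=abs(R[:,1]+.265+.1*(R[:,0]-.46))
    m=(e<.02)&(R[:,2]>.13)&(R[:,2]<.25)&(R[:,0]>.3)&(R[:,0]<.62)
    p,a=line(R[m]);d=np.array([np.cos(np.radians(a)),np.sin(np.radians(a))]);t=(R[m][:,:2]*1000-p)@d
    lo,hi=np.percentile(t,[.3,99.7]);print("wall",p,a,hi-lo,"ends",p+d*lo,p+d*hi)
for lo,hi in((.43,.455),(.552,.575)):
    R=W[125:215,360:470].reshape(-1,3);R=R[~np.isnan(R[:,0])]
    m=(R[:,2]>.015)&(R[:,2]<.06)&(R[:,0]>lo)&(R[:,0]<hi)&(R[:,1]>-.255)&(R[:,1]<-.195)
    if m.sum()>5: print("guide",m.sum(),line(R[m]),np.percentile(R[m],[5,50,95],axis=0).round(3).tolist())
R=W[100:215,360:470].reshape(-1,3);R=R[(R[:,2]>.02)&(R[:,2]<.06)]
T=R[R[:,1]>-.19];print((T[np.argsort(T[:,0])][::max(1,len(T)//24)]*1000).round().tolist())
E
```

```text
(array([0.55139157, 0.14048465]), 16.189208984375, (150.40260314941406, 115.58231353759766))
wall [ 462.07547 -263.57574] -6.2080894 295.94757118861855 ends [ 320.13964122 -248.13630361] [ 614.3516805  -280.13998773]
(array([0.55131601, 0.13798798]), 16.26020622253418, (154.0399932861328, 113.7199935913086))
wall [ 476.36673 -267.45993] -6.4059877 297.56065133135763 ends [ 323.20132195 -250.2634683 ] [ 618.90407439 -283.46313952]
guide 153 (array([ 438.65875, -227.47809], dtype=float32), np.float32(81.58638)) [[0.431, -0.251, 0.018], [0.439, -0.233, 0.043], [0.444, -0.2, 0.057]]
guide 152 (array([ 563.50714, -224.23767], dtype=float32), np.float32(83.13722)) [[0.56, -0.253, 0.019], [0.564, -0.224, 0.043], [0.568, -0.199, 0.055]]
[[431.0, -134.0, 21.0], [434.0, -133.0, 43.0], [435.0, -131.0, 24.0], [437.0, -144.0, 54.0], [441.0, -146.0, 39.0], [443.0, -149.0, 50.0], [444.0, -156.0, 51.0], [446.0, -162.0, 57.0], [449.0, -174.0, 55.0], [568.0, -190.0, 50.0], [570.0, -188.0, 52.0], [572.0, -182.0, 35.0], [573.0, -179.0, 37.0], [574.0, -177.0, 23.0], [576.0, -175.0, 24.0], [578.0, -169.0, 49.0], [579.0, -167.0, 41.0], [581.0, -164.0, 40.0], [583.0, -161.0, 47.0], [584.0, -157.0, 50.0], [585.0, -156.0, 42.0], [587.0, -152.0, 50.0], [588.0, -152.0, 30.0], [590.0, -148.0, 43.0], [592.0, -150.0, 30.0]]
```

The pack's centre is at (0.551, 0.139) with yaw 16°. The bay origin is about (0.4995, -0.269) with its axis at -96.3°. I plan three pushes: the rear-right corner, then the front-left corner, then the rear face.

Request:
{"name": "jog_arm", "arguments": {"hand": 0, "plan": [[0.012,-0.05,0.03,0,0,0],[0.024,-0.1,0.06,0,0,0],[0.033,-0.145,0.1,0,0,0],[0.033,-0.145,0.155,0,0,0],[0.033,-0.145,0.19,0,0,0],[0.033,-0.145,0.213,0,0,0],[0.033,-0.145,0.213,0,0,0]]}}

```text
t: 0.98
eef_pos: [0.5029, 0.033, 0.0165]
ee_rot: [-179.7, 0.0, 90.0]
ft_force: [-0.5, -0.0, 0.3]
grip_width: -0.0
grip_force: 0.0
```

Request:
{"name": "jog_arm", "arguments": {"plan": [[0.012,0,0,0,0,0],[0.022,-0.001,0,0,0,0],[0.032,-0.003,0,0,0,0],[0.042,-0.005,0,0,0,0],[0.052,-0.008,0,0,0,0],[0.062,-0.011,0,0,0,0],[0.072,-0.014,0,0,0,0],[0.082,-0.017,0,0,0,0],[0.091,-0.02,0,0,0,0],[0.1,-0.023,0,0,0,0],[0.1,-0.023,0,0,0,0]]}}

```text
t: 2.35
eef_pos: [0.4817, 0.1346, 0.0183]
ee_rot: [180.0, -0.1, 90.1]
ft_force: [-0.7, 0.5, 0.5]
grip_width: -0.0002
grip_force: 0.0
```

```bash
cat > look.py <<'E'
import sys
from h import *
near=np.array([float(sys.argv[1]),float(sys.argv[2])])
for n in("scene","side"):
    c=read_camera(n);W=cloud(c)
    try: print(n,pack(W,near=near))
    except Exception as e: print(n,e)
    if len(sys.argv)>3: save(n+sys.argv[3]+".png",c["color"])
s=get_state();print(s["t"],s["eef_pos"].round(4),s["ft_force"].round(1))
E
python3 look.py .553 .18 a
```

```text
scene (array([0.55403903, 0.18904028]), -17.52556610107422, (153.72756958007812, 124.4676284790039))
side (array([0.55437518, 0.19223926]), -17.447189331054688, (153.86557006835938, 120.3395004272461))
2.45 [0.4821 0.1336 0.0184] [-0.1 -0.7  0.4]
```

View pics/sidea.png

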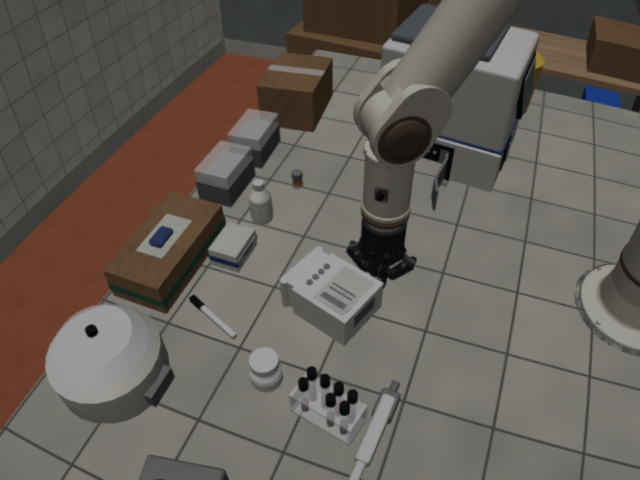

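The pack turned as planned; in the side view it is at (332,290) and the bystanders look untouched. Next is the front-left push.

Request:
{"name": "jog_arm", "arguments": {"plan": [[-0.005,-0.001,-0.05,0,0,0],[-0.005,0,-0.095,0,0,0],[0.03,0.04,-0.1,0,0,0],[0.07,0.085,-0.1,0,0,0],[0.11,0.13,-0.1,0,0,0],[0.129,0.166,-0.1,0,0,0],[0.129,0.166,-0.06,0,0,0],[0.129,0.166,-0.025,0,0,0],[0.129,0.166,0,0,0,0],[0.129,0.166,0,0,0,0]]}}

```text
t: 3.7
eef_pos: [0.6463, 0.261, 0.0158]
ee_rot: [-179.8, 0.1, 90.0]
ft_force: [-0.3, 0.5, 1.0]
grip_width: 0.0003
grip_force: 0.0
```

Request:
{"name": "jog_arm", "arguments": {"plan": [[-0.012,-0.002,0,0,0,0],[-0.024,-0.005,0,0,0,0],[-0.035,-0.008,0,0,0,0],[-0.046,-0.011,0,0,0,0],[-0.057,-0.015,0,0,0,0],[-0.068,-0.019,0,0,0,0],[-0.079,-0.023,0,0,0,0],[-0.09,-0.027,0,0,0,0],[-0.1,-0.031,0,0,0,0],[-0.11,-0.034,0,0,0,0],[-0.12,-0.037,0,0,0,0],[-0.12,-0.037,0,0,0,0]]}}

```text
t: 5.2
eef_pos: [0.6101, 0.1393, 0.0175]
ee_rot: [-179.9, 0.1, 89.9]
ft_force: [1.5, 0.1, 0.1]
grip_width: 0.0001
grip_force: 0.0
```

```bash
python3 look.py .525 .15 b
```

```text
scene (array([0.50155731, 0.1468949 ]), -61.3895378112793, (124.1025161743164, 116.60049438476562))
side (array([0.50843698, 0.13507306]), -60.52410888671875, (154.73309326171875, 114.0058822631836))
5.3 [0.6098 0.1406 0.0173] [ 0.7 -0.1 -0. ]
```

View pics/sideb.png

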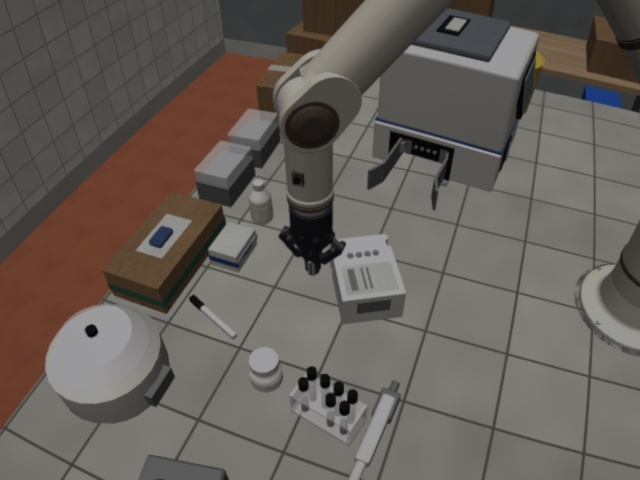

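In the side view the pack is at (370,280) with its caps end facing the bay and the scene undisturbed. It is at (0.508, 0.135), yaw -60.5°. I go to its rear face with the fingers open and turned 29.5°.

Request:
{"name": "jog_arm", "arguments": {"hand": 0.085, "plan": [[0.006,0.01,-0.02,0,0,0],[0.006,0.01,-0.08,0,0,0],[0.02,-0.02,-0.12,0,0,0],[0.045,-0.07,-0.12,0,0,-10],[0.07,-0.12,-0.12,0,0,-20],[0.085,-0.155,-0.12,0,0,-29.5],[0.085,-0.155,-0.07,0,0,-29.5],[0.085,-0.155,-0.03,0,0,-29.5],[0.085,-0.155,0.008,0,0,-29.5],[0.085,-0.155,0.008,0,0,-29.5]]}}

```text
t: 6.55
eef_pos: [0.4523, 0.2254, 0.0073]
ee_rot: [-179.5, -0.0, 119.6]
ft_force: [0.1, -0.4, 1.1]
grip_width: 0.085
grip_force: 0.0
```

```bash
python3 - <<'E'
from h import *
s=get_state();print(s["eef_pos"],s["ee_rot"],s["grip_width"])
c=np.array([.508,.135]);th=-60.5
tcp0=np.array([.456,.227])
U=lambda t:np.array([np.cos(np.radians(t)),np.sin(np.radians(t))])
path=[]
for L in(-.012,0,.01,.02):path.append((c+U(th)*L,th))
c=c+U(th)*.02
C=c-.14*U(th+90)
for k in range(1,13):
    t=th-35.8*k/12;path.append((C+.14*U(t+90),t))
tx=np.array(U(th))*-1; # placeholder: tool x when yaw=119.5
yaw=119.5;X=U(yaw);Y=np.array([X[1],-X[0]])
for p,t in path:
    q=p-.086*U(t);d=q-tcp0
    print(q.round(3),[round(float(d@X),3),round(float(d@Y),3),0,0,0,round(-(t-th),1)])
E
python3 look.py .51 .13
```

```text
[0.45232527 0.22535869 0.00734265] [-1.79512726e+02 -2.60746931e-02  1.19557248e+02] 0.0850384736205743
[0.46 0.22] [-0.008, -0.0, 0, 0, 0, -0.0]
[0.466 0.21 ] [-0.02, -0.0, 0, 0, 0, -0.0]
[0.471 0.201] [-0.03, -0.0, 0, 0, 0, -0.0]
[0.476 0.192] [-0.04, -0.0, 0, 0, 0, -0.0]
[0.483 0.188] [-0.047, 0.004, 0, 0, 0, 3.0]
[0.49  0.183] [-0.055, 0.008, 0, 0, 0, 6.0]
[0.497 0.178] [-0.063, 0.012, 0, 0, 0, 9.0]
[0.504 0.173] [-0.07, 0.015, 0, 0, 0, 11.9]
[0.51  0.167] [-0.079, 0.017, 0, 0, 0, 14.9]
[0.516 0.161] [-0.087, 0.02, 0, 0, 0, 17.9]
[0.522 0.155] [-0.095, 0.021, 0, 0, 0, 20.9]
[0.527 0.148] [-0.104, 0.023, 0, 0, 0, 23.9]
[0.532 0.141] [-0.112, 0.024, 0, 0, 0, 26.8]
[0.536 0.134] [-0.121, 0.024, 0, 0, 0, 29.8]
[0.541 0.126] [-0.129, 0.024, 0, 0, 0, 32.8]
[0.545 0.119] [-0.138, 0.024, 0, 0, 0, 35.8]
scene (array([0.508181  , 0.13378931]), -60.64224433898926, (152.9615020751953, 118.42533111572266))
side (array([0.5480054 , 0.14368845]), -73.67314529418945, (137.68893432617188, 56.93094253540039))
6.65 [0.4554 0.2272 0.0105] [-0.2 -0.4 -0.7]
```

Request:
{"name": "jog_arm", "arguments": {"plan": [[-0.008,0,0,0,0,0],[-0.016,0,0,0,0,0],[-0.023,0,0,0,0,0],[-0.031,0,0,0,0,0],[-0.039,0,0,0,0,0],[-0.047,0.004,0,0,0,3],[-0.055,0.008,0,0,0,6],[-0.063,0.012,0,0,0,9],[-0.07,0.015,0,0,0,12],[-0.079,0.017,0,0,0,15],[-0.087,0.02,0,0,0,18],[-0.087,0.02,0,0,0,18]]}}

```text
t: 8.15
eef_pos: [0.5169, 0.1599, 0.0103]
ee_rot: [180.0, 0.1, 101.4]
ft_force: [0.5, 0.9, 0.3]
grip_width: 0.0848
grip_force: 0.0
```

```bash
python3 look.py .53 .08 c
```

```text
scene (array([0.53592889, 0.06224838]), -79.21570205688477, (135.7030487060547, 116.14984130859375))
side (array([0.49430771, 0.04396155]), -78.69006729125977, (104.92213439941406, 21.768890380859375))
8.25 [0.5162 0.1605 0.0102] [ 0.3  0.8 -0.1]
```

View pics/scenec.png

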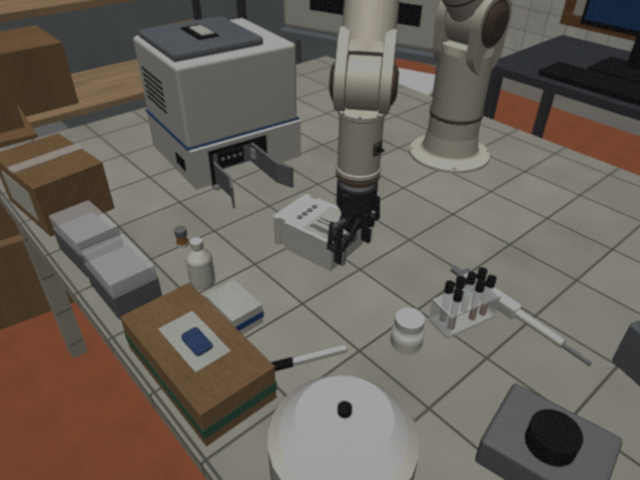

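The scene view shows the pack at (315,230), pushed squarely from behind with its coupling end turning to the bay at (235,165). I finish the turn.

Request:
{"name": "jog_arm", "arguments": {"plan": [[-0.007,0.005,0,0,0,3],[-0.015,0.008,0,0,0,6],[-0.023,0.012,0,0,0,9],[-0.031,0.014,0,0,0,12],[-0.039,0.017,0,0,0,15],[-0.047,0.02,0,0,0,18],[-0.047,0.02,0,0,0,18],[-0.025,0.02,0,0,0,18],[-0.017,0.02,-0.03,0,0,18],[0.03,0.02,-0.09,0,0,18],[0.085,0.02,-0.14,0,0,18],[0.085,0.02,-0.14,0,0,18]]}}

```text
t: 9.75
eef_pos: [0.5189, 0.2522, 0.1535]
ee_rot: [179.8, -0.2, 83.7]
ft_force: [0.3, -0.4, -1.4]
grip_width: 0.0851
grip_force: 0.0
```

```bash
python3 look.py .535 .033;python3 - <<'E'
from h import *
c=read_camera("wrist");save("w0.png",c["color"]);print(c["pose"].round(3).tolist());W=cloud(c)
try: print(pack(W,near=np.array([.535,.033])))
except Exception as e: print(e)
E
```

```text
scene (array([0.53613287, 0.02803268]), 83.25442504882812, (153.2649688720703, 114.1078109741211))
side (array([0.5165, 0.007 ]), 90.0, (102.0, 83.0))
9.85 [0.5192 0.252  0.1529] [-0.5  1.5  0.4]
[[0.994, -0.107, -0.025, 0.525], [-0.11, -0.96, -0.256, 0.318], [0.003, 0.258, -0.966, 0.296], [0.0, 0.0, 0.0, 1.0]]
max() iterable argument is empty
```

View pics/w0.png

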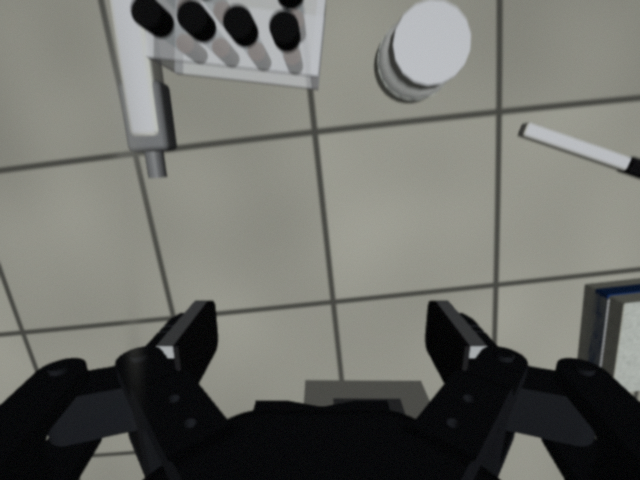

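The wrist view shows only free bench, the rack at (230,40) and the jar at (425,45), so it doesn't help here. The scene view puts the pack at (0.536, 0.028), yaw -96.7°, in line within a few mm. I go behind it with a narrower opening and push.

Request:
{"name": "jog_arm", "arguments": {"hand": 0.06, "plan": [[-0.05,0.02,0.03,0,0,0],[-0.1,0.04,0.06,0,0,0],[-0.108,0.04,0.11,0,0,0],[-0.11,0.04,0.136,0,0,0],[-0.118,0.04,0.136,0,0,0],[-0.126,0.04,0.136,0,0,0],[-0.134,0.04,0.136,0,0,0],[-0.144,0.04,0.136,0,0,0],[-0.154,0.04,0.136,0,0,0],[-0.164,0.04,0.136,0,0,0],[-0.174,0.04,0.136,0,0,0],[-0.184,0.04,0.136,0,0,0]]}}

```text
t: 11.4
eef_pos: [0.5378, 0.0605, 0.0144]
ee_rot: [180.0, -0.0, 83.5]
ft_force: [1.0, 2.9, 1.3]
grip_width: 0.0601
grip_force: 0.0
```

Request:
{"name": "jog_arm", "arguments": {"plan": [[-0.01,-0.0005,0,0,0,0],[-0.02,-0.001,0,0,0,0],[-0.03,-0.001,0,0,0,0],[-0.04,-0.001,0,0,0,0],[-0.05,-0.002,0,0,0,0],[-0.056,-0.002,0,0,0,0],[-0.056,-0.002,0,0,0,0]]}}

```text
t: 12.28
eef_pos: [0.529, 0.0043, 0.0141]
ee_rot: [-180.0, 0.1, 83.4]
ft_force: [-0.3, 0.2, 0.1]
grip_width: 0.0602
grip_force: 0.0
```

```bash
python3 look.py .521 -.08 d
```

```text
scene (array([ 0.52615387, -0.10076923]), 82.87498474121094, (122.05017852783203, 99.97199249267578))
side (array([ 0.489, -0.104]), 90.0, (102.0, 62.0))
12.375 [0.5292 0.0051 0.0142] [ 0.4  0.9 -0.4]
```

View pics/sided.png

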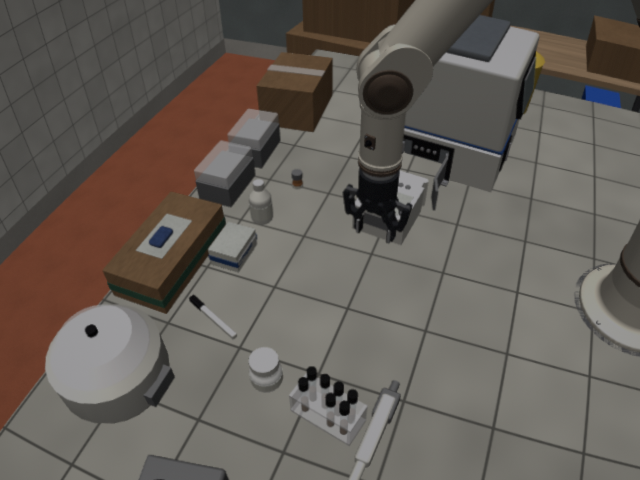

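In the side view the pack at (400,205) has its front entering the guide mouth, lined up. I push on more slowly.

Request:
{"name": "jog_arm", "arguments": {"plan": [[-0.005,0,0,0,0,0],[-0.01,0,0,0,0,0],[-0.015,0,0,0,0,0],[-0.02,0,0,0,0,0],[-0.025,0,0,0,0,0],[-0.03,0,0,0,0,0],[-0.035,0,0,0,0,0],[-0.04,0,0,0,0,0],[-0.045,0,0,0,0,0],[-0.05,0,0,0,0,0]]}}

```text
t: 13.62
eef_pos: [0.5237, -0.0443, 0.0143]
ee_rot: [-180.0, -0.0, 83.5]
ft_force: [0.4, 2.8, -1.5]
grip_width: 0.0598
grip_force: 0.0
```

Request:
{"name": "jog_arm", "arguments": {"plan": [[-0.005,0,0,0,0,0],[-0.01,0,0,0,0,0],[-0.015,0,0,0,0,0],[-0.02,0,0,0,0,0],[-0.025,0,0,0,0,0],[-0.03,0,0,0,0,0],[-0.035,0,0,0,0,0],[-0.04,0,0,0,0,0]]}}

```text
t: 14.62
eef_pos: [0.5192, -0.0841, 0.0143]
ee_rot: [-180.0, -0.0, 83.5]
ft_force: [-0.5, 2.0, -1.0]
grip_width: 0.0599
grip_force: 0.0
```

```bash
python3 look.py .51 -.17 e
```

```text
scene (array([ 0.52196161, -0.1930304 ]), 83.36748504638672, (110.25711059570312, 87.29554748535156))
side (array([ 0.477 , -0.1985]), 90.0, (95.0, 56.0))
14.725 [ 0.5192 -0.0849  0.0143] [ 0.4  0.4 -0.2]
```

View pics/scenee.png

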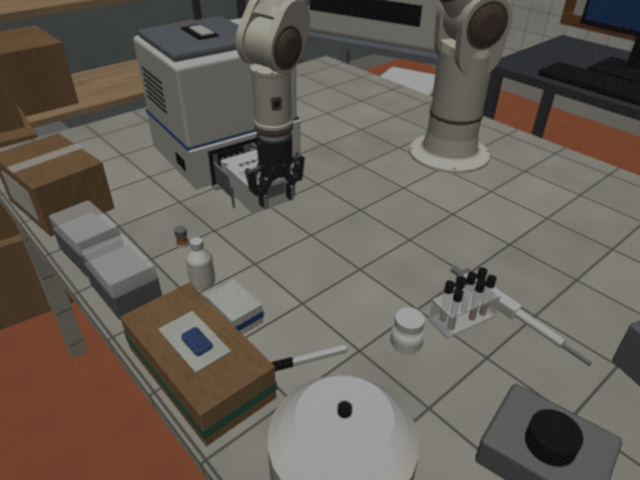

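The scene view shows the pack inside the straight guides at (250,180), square. Now I feel my way in with short, slow pushes.

Request:
{"name": "jog_arm", "arguments": {"plan": [[-0.004,0,0,0,0,0],[-0.008,0,0,0,0,0],[-0.012,0,0,0,0,0],[-0.016,0,0,0,0,0],[-0.02,0,0,0,0,0],[-0.023,0,0,0,0,0],[-0.026,0,0,0,0,0]]}}

```text
t: 15.6
eef_pos: [0.5164, -0.1096, 0.0143]
ee_rot: [180.0, -0.0, 83.5]
ft_force: [-0.0, 1.9, 0.8]
grip_width: 0.0602
grip_force: 0.0
```

Request:
{"name": "jog_arm", "arguments": {"plan": [[-0.002,0,0,0,0,0],[-0.004,0,0,0,0,0],[-0.006,0,0,0,0,0],[-0.008,0,0,0,0,0]]}}

```text
t: 16.1
eef_pos: [0.5155, -0.1176, 0.0143]
ee_rot: [180.0, -0.0, 83.5]
ft_force: [-0.4, 3.5, 1.6]
grip_width: 0.0603
grip_force: 0.0
```

Request:
{"name": "jog_arm", "arguments": {"plan": [[-0.002,0,0,0,0,0],[-0.004,0,0,0,0,0],[-0.006,0,0,0,0,0],[-0.008,0,0,0,0,0]]}}

```text
t: 16.6
eef_pos: [0.5145, -0.1256, 0.0143]
ee_rot: [-180.0, -0.0, 83.5]
ft_force: [0.2, 2.5, 1.6]
grip_width: 0.0599
grip_force: 0.0
```

Request:
{"name": "jog_arm", "arguments": {"plan": [[-0.002,0,0,0,0,0],[-0.004,0,0,0,0,0],[-0.006,0,0,0,0,0]]}}

```text
t: 16.98
eef_pos: [0.5137, -0.1314, 0.0143]
ee_rot: [-180.0, -0.0, 83.5]
ft_force: [-0.3, 5.0, 1.7]
grip_width: 0.0598
grip_force: 0.0
```

Request:
{"name": "jog_arm", "arguments": {"plan": [[-0.0015,0,0,0,0,0],[-0.003,0,0,0,0,0],[-0.0045,0,0,0,0,0]]}}

```text
t: 17.35
eef_pos: [0.5134, -0.1347, 0.0142]
ee_rot: [-180.0, -0.1, 83.6]
ft_force: [0.0, 6.0, 2.4]
grip_width: 0.0601
grip_force: 0.0
```

Request:
{"name": "jog_arm", "arguments": {"plan": [[-0.0015,0,0,0,0,0],[-0.003,0,0,0,0,0],[-0.0045,0,0,0,0,0]]}}

```text
t: 17.73
eef_pos: [0.5132, -0.1375, 0.0143]
ee_rot: [-180.0, -0.2, 83.6]
ft_force: [0.5, 11.1, 2.4]
grip_width: 0.06
grip_force: 0.0
```

Request:
{"name": "jog_arm", "arguments": {"plan": [[-0.0015,0,0,0,0,0],[-0.003,0,0,0,0,0],[-0.0045,0,0,0,0,0]]}}

```text
t: 18.1
eef_pos: [0.5126, -0.1414, 0.0143]
ee_rot: [-180.0, -0.2, 83.7]
ft_force: [1.1, 10.9, 2.6]
grip_width: 0.0602
grip_force: 0.0
```

Request:
{"name": "jog_arm", "arguments": {"plan": [[-0.0015,0,0,0,0,0],[-0.003,0,0,0,0,0],[-0.003,0,0,0,0,0]]}}

```text
t: 18.48
eef_pos: [0.5123, -0.1443, 0.0143]
ee_rot: [-180.0, -0.2, 83.6]
ft_force: [-0.4, 11.6, 3.5]
grip_width: 0.0602
grip_force: 0.0
```

Request:
{"name": "jog_arm", "arguments": {"plan": [[-0.0015,0,0,0,0,0],[-0.003,0,0,0,0,0],[-0.003,0,0,0,0,0]]}}

```text
t: 18.85
eef_pos: [0.5119, -0.1468, 0.0143]
ee_rot: [-180.0, -0.2, 83.7]
ft_force: [0.3, 11.9, 4.3]
grip_width: 0.0601
grip_force: 0.0
```

Request:
{"name": "jog_arm", "arguments": {"plan": [[-0.0015,0,0,0,0,0],[-0.003,0,0,0,0,0],[-0.003,0,0,0,0,0]]}}

```text
t: 19.23
eef_pos: [0.5116, -0.1505, 0.0142]
ee_rot: [-180.0, -0.2, 83.7]
ft_force: [0.7, 10.2, 2.5]
grip_width: 0.0603
grip_force: 0.0
```

Request:
{"name": "jog_arm", "arguments": {"plan": [[-0.001,0,0,0,0,0],[-0.002,0,0,0,0,0],[-0.002,0,0,0,0,0]]}}

```text
t: 19.6
eef_pos: [0.5115, -0.1512, 0.0142]
ee_rot: [-180.0, -0.3, 83.7]
ft_force: [0.1, 13.3, 3.0]
grip_width: 0.0597
grip_force: 0.0
```

Request:
{"name": "jog_arm", "arguments": {"plan": [[-0.001,0,0,0,0,0],[-0.002,0,0,0,0,0],[-0.002,0,0,0,0,0]]}}

```text
t: 19.98
eef_pos: [0.5115, -0.1511, 0.0142]
ee_rot: [-180.0, -0.4, 83.7]
ft_force: [0.6, 18.0, 4.3]
grip_width: 0.0598
grip_force: 0.0
```

Request:
{"name": "jog_arm", "arguments": {"plan": [[-0.001,0,0,0,0,0],[-0.002,0,0,0,0,0],[-0.002,0,0,0,0,0]]}}

```text
t: 20.35
eef_pos: [0.5115, -0.1511, 0.0142]
ee_rot: [-180.0, -0.5, 83.8]
ft_force: [1.0, 22.0, 5.5]
grip_width: 0.06
grip_force: 0.0
```

The pack stopped hard at y = -0.151. That is 14 mm past the first rise in force, and the push eased just before. I back off and check.

Request:
{"name": "jog_arm", "arguments": {"plan": [[0.004,0,0,0,0,0],[0.008,0,0,0,0,0],[0.014,0,0,0,0,0],[0.03,0,0,0,0,0],[0.07,0,-0.02,0,0,0],[0.12,0,-0.06,0,0,0],[0.17,0,-0.1,0,0,0],[0.22,0,-0.14,0,0,0],[0.26,0,-0.16,0,0,0],[0.26,0,-0.16,0,0,0]]}}

```text
t: 21.6
eef_pos: [0.5413, 0.1045, 0.1771]
ee_rot: [179.7, -0.2, 83.9]
ft_force: [-0.3, -0.4, -0.8]
grip_width: 0.0602
grip_force: 0.0
```

Run:
```python
from h import *
import time
c=read_camera("scene");W=cloud(c);save("scenef.png",c["color"])
c2=read_camera("side");save("sidef.png",cv2.resize(c2["color"][90:250,330:530],None,fx=3,fy=3));W2=cloud(c2)
for A in(W,W2):
    R=A.reshape(-1,3);R=R[~np.isnan(R[:,0])]
    ax=np.array([.11,.994]);lat=np.array([.994,-.11]);d=R[:,:2]-[.4995,-.269]
    s=d@ax;l=d@lat
    m=(abs(l)<.05)&(R[:,2]>.06)&(R[:,2]<.08)&(s>.02)&(s<.2);print("rear top s",m.sum(),np.percentile(s[m],[50,97,99.5]) if m.any() else 0)
    m=(abs(l)<.05)&(R[:,2]>.015)&(R[:,2]<.06)&(s>.07)&(s<.2)
    if m.sum()>20:print("rear face s",np.median(s[m]),line(R[m]))
print(get_state()["eef_pos"])
```

```text
rear top s 901 [0.07282364 0.10633209 0.10836122]
rear face s 0.10434047722268289 (array([ 511.6222 , -165.33083], dtype=float32), np.float32(-5.9514656))
rear top s 1035 [0.06661588 0.10832894 0.11069826]
rear face s 0.10772353709659328 (array([ 497.3419 , -160.29556], dtype=float32), np.float32(-5.64671))
[0.5397258  0.09887121 0.17427375]
```

View pics/sidef.png

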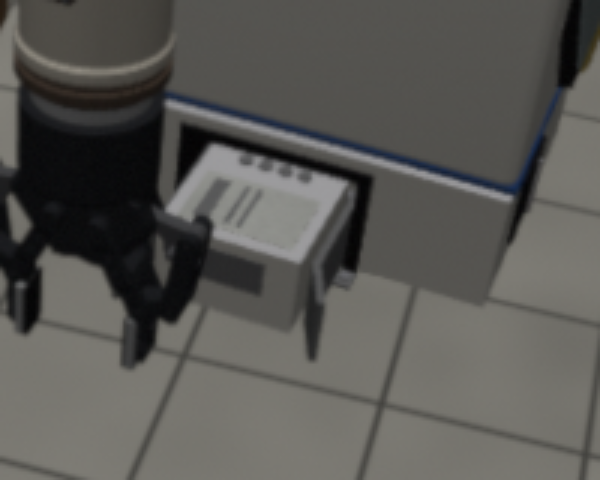

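The crop shows the pack seated square in the bay with its rear face at (240,270) and the fingers clear. Both cameras put that face at about 0.106 m out, so it stayed seated after I let go.

```bash
python3 -c "
from workcell import hand_in
print(hand_in())"
```

```text
the job is handed in; nothing more can be done
None
```

The job is handed in: the pack is turned, pressed home to the hard stop in the bay and released, and both cameras show it stayed seated; the judge gave no result, and I inferred that both catches engaged because the push eased and the pack did not spring back.

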